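# Turn the bench organizer until the solder reel faces front

### The arm

A 6-joint arm with a two-finger parallel gripper is mounted at the origin on a cart in front of the work surface, level with it; the furniture and walls round the work are solid. World frame = base frame: x ahead of the robot, y to its left, z up, the work surface at z = 0. Lengths are in m, angles in rad, forces in N, time in s.
With the tool pointing down it reaches from about 0.3 to 0.775 m from the base axis. Payload 14.6 kg.
Tool frame: the origin (TCP) lies on the centre line of the jaws, within the pads' length; the fingertips stand 19 mm ahead of it and the grasp point (between the pads) is the TCP; y points along the fingers, x is the direction in which the jaws open and shut, and the axes are right-handed (so a half turn about y gives the same grasp; the last joint's range is limited). The gripper opens to 94 mm and grips with 3 to 60 N. Pads are 16 mm wide; open, the fingers measure 119 mm over their backs; the gripper's body (75 mm by 177 mm) begins 78 mm behind the grasp point.
Start: joints at [1.258, 0.3, 1.521, -0, 1.321, -0.067], TCP at [0.134, 0.533, 0.224] pointing down, gripper open.
Joint ranges: [-3.03, 3.03], [-0.79, 2.21], [0.23, 2.52], [-1.04, 4.18], [0, 3.07], [-2.55, 2.55]. Speed limits (rad/s): [2.22, 2.22, 2.57, 3.14, 3.14, 3.14].

### API

Orientations are given as [roll, pitch, yaw] about the fixed x, y, z axes, in that order (R = Rz(yaw) Ry(pitch) Rx(roll)).
In Python, from station import get_obs, cams, workorder gives the robot as it stands.
- The arm moves only by the shell command python3 -m handwheel 'ROWS' [FORCE]. ROWS is JSON, a list of rows, each an object of numbers: "fingers": the opening, from -1 (shut) to 1 (fully open); "x", "y", "z": the shift along the tool's x, y, z in m; "spin": the turn about the tool's y in degrees. In form: [{"fingers": .., "x": .., "y": .., "z": .., "spin": ..}, ...]. A call has exactly 10 rows; each row is the pose to reach, as a shift and turn from the pose commanded when the call began, along the tool's axes at that moment; what a row does not reach only later rows make up. A row lasts 1/10 s, in which the tool goes at most 50 mm and 8.59 degrees, less where a joint would pass 70% of its speed; a pose out of reach is approached as far as the arm can. A call with a gripper value outside its range is refused whole. The fingers move at their own pace and stop on an object; FORCE is the grip in N (left out, the last holds). Time passes only in rows, so rows that repeat a pose let the fingers close, or fill a call up. It gives the time, the measured TCP pose, the force and the opening at its end, in the units of the state.
- get_obs(): the state, without advancing time (a new reading comes with each control period).
- cams.camera(name): name is "side" or "top"; returns (picture, depth): 420x560x3 uint8, red, green, blue; 420x560 float32, m along the optical axis (not along the pixel's ray), 0 where there is no reading.
- cams.get_calibration(name): a dict with "fx", "fy", "cx", "cy" (pixels), "view" (4x4, takes a point from world to camera coordinates). Camera axes: x right, y down, z forward; pixel columns grow to the right and rows downward; lengths in m; the calibration is good to about 2 mm. A picture is of the moment at which its call begins. get_calibration takes no time and is no camera call.
- workorder.hand_in(): hands the job in, once; it reports no verdict.
The state is a dict: "time_s": time; "qpos": joint angles; "joint_vel": joint speeds; "tau": joint torques, N m; "ee_pos": TCP position; "eef_rot": TCP orientation; "force": force on the tool from outside, world axes, zero at the start; "moment": the same for the moment, N m; "grip_width": finger opening in m.
Only numpy, scipy, OpenCV 4.12 (cv2) and the standard library are available. Lean on these libraries where they do the work, as an engineer would, in place of code of your own. Each camera call takes 0.05 s, during which the arm holds its last target. There are 200 camera calls.

### The job

Gently turn the round bench organizer by pushing the finger paddles on its rim with your fingertips until the solder reel stands at the front, lined up with the fixed pointer on the organizer's foot, then take the hand away. Do not touch, lift or tip the things standing on it, and leave the things lying round it alone.

Things in the scene. Friction and masses are not known exactly. Their poses are not given: they have to be found in the camera images.
- organizer_foot: fixed dark foot of the organizer, 170 mm across; origin on the turntable's axis at the bench top (z = 0). Its -x axis points to the front: a flat tongue 30 mm wide and 6 mm high lies on the bench along -x out to 160 mm from the axis, with a small bright pointer mark on it (top 9 mm). A tall torn carton stands close behind it and to its left, so work on the robot's side
- front_spot (a point): fixed with the foot: the spot above the tongue at the front, 60 mm from the axis and 38 mm above the bench, where the solder reel's centre must come (seen from above)
- turntable (a joint): angle turned by the turntable since the start, rad, counter-clockwise from above positive, free to turn many times either way; friction of 0.15 N m (1.3 N at a paddle) stops it soon after it is let go
- turntable_center (a point): on the axis at the grey disc's top, 38 mm above the bench; turns with the disc. Disc radius 100 mm, 26 to 38 mm above the bench; four low round holders (wall tops at 46 mm) centred 60 mm from the axis along its +x, +y, -x, -y axes; four upright finger paddles midway between (at 45 degrees to the axes) stick out from the rim to 130 mm from the axis, 8 mm thick, 26 to 48 mm above the bench
- solder_spool_center (a point): centre (half-way up) of the solder reel, a wire reel with flanges, 55 mm across, 47 mm tall, the tallest thing on the disc, standing loose in one of the four holders with about 5 mm play
- flux_tin_center (a point): centre of a flat round tin, 50 mm across, 18 mm tall, loose in a holder
- tape_1_center (a point): centre of a roll of tape with an open middle, 62 mm across, 19 mm tall, loose in a holder
- pcb_1_center (a point): centre of a small circuit board with parts on it, 26 x 42 mm, 13 mm tall, loose in a holder
- esd_brush: flat black brush, 152 mm long, 10 mm high, lying on the bench to the left of the organizer; leave alone
- flux_bottle: squeeze bottle with spout, 51 mm across, 140 mm tall, origin under its centre, standing to the left of the organizer; leave alone
- adapter_2: black adapter block, 32 x 64 x 26 mm, on the bench to the left of the organizer, nearer the robot; leave alone

How it is judged:
By the outcome, as a careful person would: the job done as asked, in the order asked, and still so for the second after the job is handed in, with the robot touching nothing.
It also fails if it takes over 72 s, if anything falls off the work surface, if the arm or the gripper's body presses on something with over 40 N, if the wrist force passes 120 N, or if a joint passes its speed limit or range.

## Working session

There is one attempt and no reset: what is moved stays moved. The work goes in short steps, Python scripts to look and compute and a shell command to move; the robot and the scene stay as the last step left them, time stands still between calls to the robot, and variables do not carry over. Pictures are saved under pics/ and viewed, about 8 in all and at most 12, crops included, and the job is handed in when it is done.

```bash
ls; mkdir -p pics; python3 - <<'E'
from station import get_obs, cams
import cv2,numpy as np
o=get_obs();print({k:np.round(v,3).tolist() for k,v in o.items()})
for n in("top","side"):
    p,d=cams.camera(n);cv2.imwrite(f"pics/{n}0.png",p[:,:,::-1]);np.save(f"pics/{n}0.npy",d)
    c=cams.get_calibration(n);print(n,c)
E
```

```text
pics
{'time_s': 0.0, 'qpos': [1.258, 0.3, 1.522, -0.0, 1.321, -0.067], 'joint_vel': [-0.0, -0.002, -0.0, -0.001, 0.0, -0.0], 'tau': [0.001, -53.182, -35.273, 0.071, 0.024, -0.0], 'ee_pos': [0.134, 0.533, 0.224], 'eef_rot': [-1.571, 0.001, 1.325], 'force': [-0.276, 0.498, 0.335], 'moment': [0.0, -0.028, 0.046], 'grip_width': 0.094}
top {'fx': 533.9084068243479, 'fy': 533.9084068243479, 'cx': 279.70563129223905, 'cy': 209.22580115969595, 'view': array([[ 0.02230643, -0.99905755,  0.03723478, -0.22773019],
       [-0.99818148, -0.02434219, -0.05514701,  0.5439668 ],
       [ 0.05600142, -0.03593693, -0.99778373,  1.04347238],
       [ 0.        ,  0.        ,  0.        ,  1.        ]])}
side {'fx': 420.5963495513679, 'fy': 420.5963495513679, 'cx': 277.4308809445807, 'cy': 222.05155862627456, 'view': array([[-0.99661268, -0.07965231, -0.02046143,  0.51800468],
       [-0.03594043,  0.6456385 , -0.76279697,  0.20968974],
       [ 0.07396923, -0.75947774, -0.64631425,  0.73810382],
       [ 0.        ,  0.        ,  0.        ,  1.        ]])}
```

View pics/top0.png

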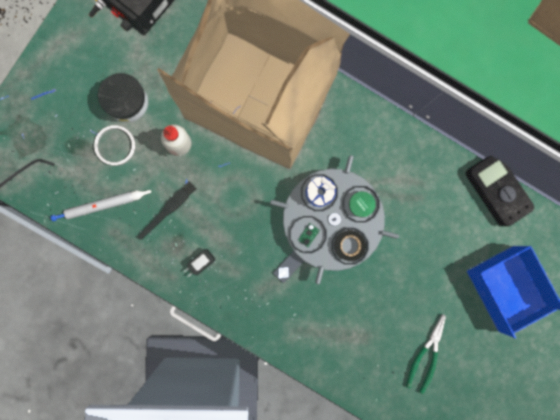

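View pics/side0.png

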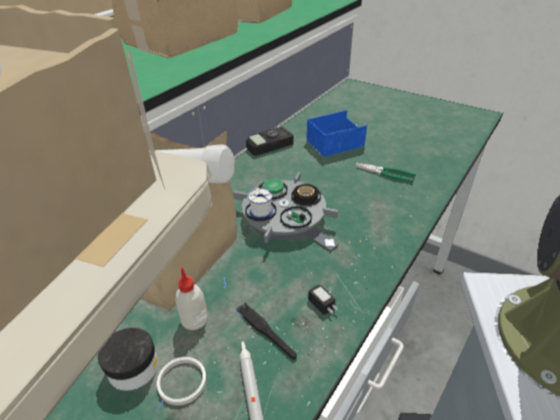

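The top view shows the organizer axis near (334,218). The reel (white/blue) is at (321,190), the green tin at (362,204), the tape at (350,246) and the board at (306,235). The tongue and pointer are at (285,270), and the paddle tips are near (349,163), (275,204), (390,235) and (320,273). In the side view the reel is the tall one at (260,203).

```bash
cat > h.py <<'E'
import numpy as np,cv2
from station import get_obs,cams
def cloud(n,d):
    c=cams.get_calibration(n);v,u=np.mgrid[:420,:560]
    P=np.stack([(u-c["cx"])/c["fx"]*d,(v-c["cy"])/c["fy"]*d,d],-1)
    V=c["view"];return (P-V[:3,3])@V[:3,:3]
def ray(n,u,v,z):
    c=cams.get_calibration(n);V=c["view"];R=V[:3,:3]
    o=-R.T@V[:3,3];r=R.T@np.array([(u-c["cx"])/c["fx"],(v-c["cy"])/c["fy"],1]);return o+r*(z-o[2])/r[2]
def ang(p,c):return np.degrees(np.arctan2(p[1]-c[1],p[0]-c[0]))
E
python3 - <<'E'
from h import *
im=cv2.imread("pics/top0.png");d=np.load("pics/top0.npy");W=cloud("top",d)
c0=ray("top",334,218,.038);print("c guess",c0, "tongue",ray("top",285,270,.009))
r=np.hypot(W[...,0]-c0[0],W[...,1]-c0[1])
m=((W[...,2]>.028)&(W[...,2]<.043)&(r<.112)&(d>0)).astype(np.uint8)
k=max(cv2.findContours(m,0,2)[0],key=cv2.contourArea)
# disc circle
m2=cv2.morphologyEx(cv2.drawContours(m*0,[k],-1,1,-1),cv2.MORPH_OPEN,np.ones((19,19)))
k2=max(cv2.findContours(m2,0,2)[0],key=cv2.contourArea);(u,v),rr=cv2.minEnclosingCircle(k2);e=cv2.fitEllipse(k2);print(e)
c=ray("top",*e[0],.038);print("centre",c)
r=np.hypot(W[...,0]-c[0],W[...,1]-c[1])
pm=((r>.104)&(r<.132)&(W[...,2]>.025)&(W[...,2]<.06)).astype(np.uint8)
n,l,s,cc=cv2.connectedComponentsWithStats(pm)
for i in range(1,n):
    if s[i,4]>8:
        q=ray("top",*cc[i],.046);print("paddle",cc[i],s[i,4],q,ang(q,c),np.hypot(*(q-c)[:2]))
t=((r<.1)&(W[...,2]>.075)).astype(np.uint8)
n,l,s,cc=cv2.connectedComponentsWithStats(t)
for i in range(1,n):
    if s[i,4]>8:
        q=W[l==i].mean(0);print("tall",s[i,4],cc[i],q,ang(q,c),np.hypot(*(q-c)[:2]))
hsv=cv2.cvtColor(im,cv2.COLOR_BGR2HSV)
w=((hsv[...,1]<40)&(hsv[...,2]>190)&(W[...,2]<.02)&(r>.1)&(r<.18)).astype(np.uint8)
n,l,s,cc=cv2.connectedComponentsWithStats(w)
for i in range(1,n):
    q=ray("top",*cc[i],.009);print("mark",s[i,4],cc[i],q,ang(q,c),np.hypot(*(q-c)[:2]))
x0,y0=230,140
cv2.imwrite("pics/crop1.png",cv2.resize(im[y0:y0+150,x0:x0+200],None,fx=4,fy=4,interpolation=2))
E
```

```text
c guess [ 0.53345387 -0.32118763  0.038     ] tongue [ 0.42839374 -0.22863227  0.009     ]
((337.4054870605469, 230.1607208251953), (74.25386047363281, 104.29988098144531), 75.67253112792969)
centre [ 0.50977886 -0.32828473  0.038     ]
paddle [319.89916963 184.61565836] 843 [ 0.59761717 -0.29136814  0.046     ] 22.795991447780036 0.09528065075126907
paddle [394.53125 235.875  ] 32 [ 0.50105223 -0.43922851  0.046     ] -94.4975209659384 0.11128645924568245
paddle [317.         281.72222222] 18 [ 0.40923534 -0.28917026  0.046     ] 158.74246074559693 0.10788393010526177
tall 530 [321.76981132 192.45660377] [ 0.57888328 -0.29085051  0.08490066] 28.444633040492317 0.07859224555054221
mark 103 [283.44660194 272.23300971] [ 0.42389347 -0.22562375  0.009     ] 129.91559651134477 0.13384907991246825
```

View pics/crop1.png

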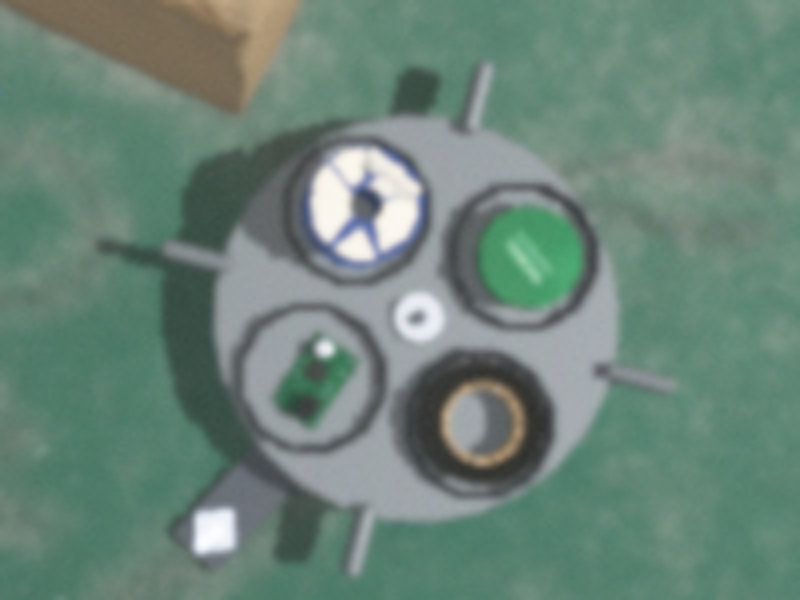

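The crop shows the disc spanning x 213–618 and y 115–520, so the centre is near full-image (334.4,219.3). The reel top is at (321.5,191) and the mark at (283.3,272.5). The paddle tips are at (351,156), (271,202), (399,236) and (318,283). The first circle fit was skewed by depth holes, so I'm redoing the angles from these points.

```bash
python3 - <<'E'
from h import *
c=ray("top",334.4,219.4,.038);print("c",c)
for n,u,v,z in[("tipL",271,202,.048),("tipB",318.2,283,.048),("tipR",398.8,236.3,.048),("tipT",351.2,156.3,.048),("reel",321.6,191.3,.085),("holdR",320,192.5,.046),("holdPcb",307.5,234.4,.046),("holdTape",350,245.6,.046),("holdTin",360.5,203.7,.046),("mark",283.4,272.5,.009)]:
    q=ray("top",u,v,z);print(n,q.round(4),round(ang(q,c),1),np.hypot(*(q-c)[:2]).round(4))
o=get_obs();print(o["time_s"])
E
```

```text
c [ 0.53072619 -0.32202106  0.038     ]
tipL [ 0.5611 -0.1968  0.048 ] 76.4 0.1289
tipB [ 0.407  -0.2913  0.048 ] 166.1 0.1275
tipR [ 0.5004 -0.4471  0.048 ] -103.6 0.1287
tipT [ 0.6546 -0.3516  0.048 ] -13.4 0.1274
reel [ 0.581  -0.2905  0.085 ] 32.1 0.0594
holdR [ 0.5822 -0.2918  0.046 ] 30.4 0.0597
holdPcb [ 0.5001 -0.269   0.046 ] 120.0 0.0612
holdTape [ 0.4802 -0.3522  0.046 ] -149.2 0.0588
holdTin [ 0.5623 -0.3716  0.046 ] -57.5 0.0587
mark [ 0.4234 -0.2255  0.009 ] 138.1 0.1443
0.1
```

Everything agrees: the disc frame is at 31°, the reel at about 32° and the front at 138.1°, so it needs about +106° CCW. I'll push paddle B from 166° to about 236°, working on the robot's side. Paddle L will then be near 146°, and I'll push that one to about 183°.

```bash
cat >> h.py <<'E'
C=np.array([.5307,-.3220])
def arc(th,r=.118):t=np.radians(th);return C+r*np.array([np.cos(t),np.sin(t)])
def plan(ts,pose=None):
    """ts: (x,y,z,yaw deg) world -> x,y,z,spin in tool axes"""
    o=get_obs();p=o["ee_pos"];y=o["eef_rot"][2]
    print("from",np.round(p,3),round(np.degrees(y),1),"t",round(o["time_s"],2))
    for x,yy,z,w in ts:
        dx,dy=x-p[0],yy-p[1]
        print("x %.3f y %.3f z %.3f spin %.1f"%(dx*np.cos(y)+dy*np.sin(y),p[2]-z,-dx*np.sin(y)+dy*np.cos(y),-((w-np.degrees(y)+180)%360-180)))
E
python3 -c "
from h import *
plan([(.42,.20,.224,-10)])"
```

```text
from [0.134 0.533 0.224] 75.9 t 0.1
x -0.254 y -0.000 z -0.359 spin 85.9
```

```bash
python3 -m handwheel '[{"fingers":-1,"x":-0.02,"y":0,"z":-0.03,"spin":8},{"fingers":-1,"x":-0.045,"y":0,"z":-0.065,"spin":16},{"fingers":-1,"x":-0.075,"y":0,"z":-0.105,"spin":24},{"fingers":-1,"x":-0.105,"y":0,"z":-0.145,"spin":32},{"fingers":-1,"x":-0.135,"y":0,"z":-0.185,"spin":40},{"fingers":-1,"x":-0.165,"y":0,"z":-0.225,"spin":48},{"fingers":-1,"x":-0.19,"y":0,"z":-0.265,"spin":56},{"fingers":-1,"x":-0.215,"y":0,"z":-0.305,"spin":64},{"fingers":-1,"x":-0.24,"y":0,"z":-0.34,"spin":72},{"fingers":-1,"x":-0.254,"y":0,"z":-0.359,"spin":80}]' 5
python3 -c "
from h import *
plan([(*arc(150),.16,-105)])"
```

```text
time_s: 1.1
ee_pos: [0.4217, 0.1973, 0.2242]
eef_rot: [-1.571, 0.0, -0.079]
force: [0.1, 0.3, -0.3]
grip_width: 0.0173
from [0.422 0.197 0.224] -4.5 t 1.1
x 0.043 y 0.064 z -0.458 spin 100.5
```

```bash
python3 -m handwheel '[{"fingers":-1,"x":0.004,"y":0,"z":-0.035,"spin":8},{"fingers":-1,"x":0.008,"y":0,"z":-0.08,"spin":16},{"fingers":-1,"x":0.013,"y":0,"z":-0.125,"spin":24},{"fingers":-1,"x":0.017,"y":0.01,"z":-0.17,"spin":32},{"fingers":-1,"x":0.021,"y":0.02,"z":-0.22,"spin":40},{"fingers":-1,"x":0.025,"y":0.03,"z":-0.27,"spin":48},{"fingers":-1,"x":0.03,"y":0.04,"z":-0.32,"spin":56},{"fingers":-1,"x":0.035,"y":0.05,"z":-0.37,"spin":64},{"fingers":-1,"x":0.04,"y":0.06,"z":-0.42,"spin":72},{"fingers":-1,"x":0.043,"y":0.064,"z":-0.458,"spin":80}]'
python3 -c "
from h import *
plan([(*arc(150),.16,-115),(*arc(150),.048,-115),(*arc(152),.048,-115)])"
```

```text
time_s: 2.1
ee_pos: [0.4298, -0.2623, 0.1595]
eef_rot: [-1.572, 0.001, -1.474]
force: [0.6, 0.6, 0.0]
grip_width: 0.0002
from [ 0.43  -0.262  0.159] -84.4 t 2.1
x 0.001 y -0.001 z -0.001 spin 30.6
x 0.001 y 0.111 z -0.001 spin 30.6
x 0.004 y 0.111 z -0.004 spin 30.6
```

```bash
python3 -m handwheel '[{"fingers":-1,"x":0,"y":0,"z":0,"spin":8},{"fingers":-1,"x":0,"y":0,"z":0,"spin":16},{"fingers":-1,"x":0,"y":0,"z":0,"spin":24},{"fingers":-1,"x":0,"y":0.015,"z":0,"spin":30},{"fingers":-1,"x":0,"y":0.035,"z":0,"spin":30},{"fingers":-1,"x":0,"y":0.055,"z":0,"spin":30},{"fingers":-1,"x":0,"y":0.075,"z":0,"spin":30},{"fingers":-1,"x":0,"y":0.095,"z":0,"spin":30},{"fingers":-1,"x":0,"y":0.11,"z":0,"spin":30},{"fingers":-1,"x":0,"y":0.11,"z":0,"spin":30}]'
python3 - <<'E'
from h import *
p,d=cams.camera("top");cv2.imwrite("pics/crop2.png",cv2.resize(p[140:290,230:430,::-1],None,fx=3,fy=3))
plan([(*arc(t),.048,t-270) for t in (154,158,162,166,170,174,178,182,186,190)])
E
```

```text
time_s: 3.1
ee_pos: [0.4295, -0.2595, 0.0486]
eef_rot: [-1.575, 0.001, -1.991]
force: [-0.1, 0.5, 0.3]
grip_width: 0.0003
from [ 0.43 -0.26  0.05] -114.1 t 3.15
x 0.012 y 0.002 z -0.001 spin 1.9
x 0.020 y 0.002 z -0.001 spin -2.1
x 0.028 y 0.002 z -0.000 spin -6.1
x 0.036 y 0.002 z 0.001 spin -10.1
x 0.044 y 0.002 z 0.003 spin -14.1
x 0.052 y 0.002 z 0.005 spin -18.1
x 0.060 y 0.002 z 0.008 spin -22.1
x 0.068 y 0.002 z 0.011 spin -26.1
x 0.075 y 0.002 z 0.015 spin -30.1
x 0.082 y 0.002 z 0.019 spin -34.1
```

View pics/crop2.png

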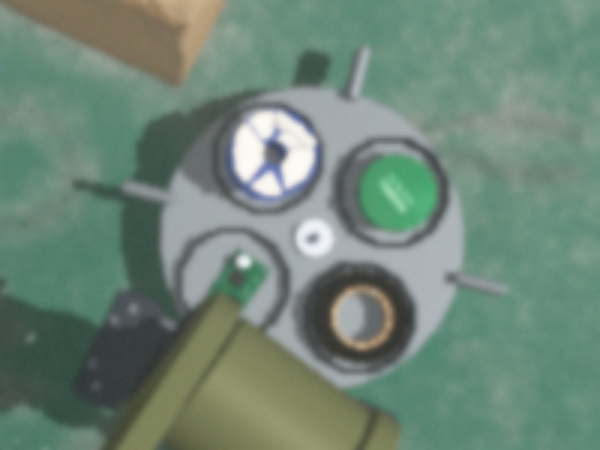

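The disc hasn't moved, and the gripper is down at lower left, behind paddle B, with no contact. I'll push gently along the arc.

```bash
python3 -m handwheel '[{"fingers":-1,"x":0.010,"y":0.001,"z":-0.001,"spin":0},{"fingers":-1,"x":0.019,"y":0.001,"z":-0.001,"spin":-3},{"fingers":-1,"x":0.027,"y":0.001,"z":0,"spin":-6},{"fingers":-1,"x":0.036,"y":0.001,"z":0.001,"spin":-10},{"fingers":-1,"x":0.044,"y":0.001,"z":0.003,"spin":-14},{"fingers":-1,"x":0.052,"y":0.001,"z":0.005,"spin":-18},{"fingers":-1,"x":0.060,"y":0.001,"z":0.008,"spin":-22},{"fingers":-1,"x":0.068,"y":0.001,"z":0.011,"spin":-26},{"fingers":-1,"x":0.075,"y":0.001,"z":0.015,"spin":-30},{"fingers":-1,"x":0.082,"y":0.001,"z":0.019,"spin":-34}]'
python3 - <<'E'
from h import *
p=get_obs()["ee_pos"];print("finger",ang(p,C),np.hypot(*(p[:2]-C)))
plan([(*arc(t),.048,t-270) for t in (194,198,202,206,210,214,218,222,225,228)])
E
```

```text
time_s: 4.15
ee_pos: [0.4143, -0.3438, 0.0505]
eef_rot: [-1.57, -0.001, -1.395]
force: [0.7, 1.4, -0.1]
grip_width: 0.0005
finger -169.40798806629743 0.11836891937813399
from [ 0.414 -0.344  0.05 ] -79.9 t 4.15
x 0.007 y 0.002 z 0.001 spin -3.9
x 0.015 y 0.002 z 0.001 spin -7.9
x 0.023 y 0.002 z 0.003 spin -11.9
x 0.031 y 0.002 z 0.005 spin -15.9
x 0.039 y 0.002 z 0.007 spin -19.9
x 0.047 y 0.002 z 0.011 spin -23.9
x 0.054 y 0.002 z 0.014 spin -27.9
x 0.061 y 0.002 z 0.018 spin -31.9
x 0.066 y 0.002 z 0.022 spin -34.9
x 0.071 y 0.002 z 0.025 spin -37.9
```

Contact force is about 1.4 N, as expected. I'll carry on along the arc.

```bash
python3 -m handwheel '[{"fingers":-1,"x":0.007,"y":0.001,"z":0.001,"spin":-4},{"fingers":-1,"x":0.015,"y":0.001,"z":0.001,"spin":-8},{"fingers":-1,"x":0.023,"y":0.001,"z":0.003,"spin":-12},{"fingers":-1,"x":0.031,"y":0.001,"z":0.005,"spin":-16},{"fingers":-1,"x":0.039,"y":0.001,"z":0.007,"spin":-20},{"fingers":-1,"x":0.047,"y":0.001,"z":0.011,"spin":-24},{"fingers":-1,"x":0.054,"y":0.001,"z":0.014,"spin":-28},{"fingers":-1,"x":0.061,"y":0.001,"z":0.018,"spin":-32},{"fingers":-1,"x":0.066,"y":0.001,"z":0.022,"spin":-35},{"fingers":-1,"x":0.071,"y":0.001,"z":0.025,"spin":-38}]'
python3 - <<'E'
from h import *
p=get_obs()["ee_pos"];print("finger",ang(p,C)%360,np.hypot(*(p[:2]-C)))
b=arc(219,.121)
plan([(*b,.048,-45),(*b,.17,-45),(*arc(128),.17,-120)])
E
```

```text
time_s: 5.15
ee_pos: [0.4511, -0.4093, 0.0494]
eef_rot: [-1.571, -0.001, -0.732]
force: [-0.6, 1.6, -0.0]
grip_width: 0.0004
finger 227.6387423218113 0.11816739380338316
from [ 0.451 -0.409  0.049] -42.0 t 5.15
x -0.018 y 0.001 z -0.001 spin 3.0
x -0.018 y -0.121 z -0.001 spin 3.0
x -0.115 y -0.121 z 0.139 spin 78.0
```

```bash
python3 -m handwheel '[{"fingers":-1,"x":-0.009,"y":0,"z":-0.001,"spin":0},{"fingers":-1,"x":-0.018,"y":0,"z":-0.002,"spin":0},{"fingers":-1,"x":-0.018,"y":-0.03,"z":-0.002,"spin":0},{"fingers":-1,"x":-0.018,"y":-0.07,"z":-0.002,"spin":0},{"fingers":-1,"x":-0.018,"y":-0.12,"z":-0.002,"spin":0},{"fingers":-1,"x":-0.04,"y":-0.12,"z":0.02,"spin":8},{"fingers":-1,"x":-0.06,"y":-0.12,"z":0.05,"spin":16},{"fingers":-1,"x":-0.08,"y":-0.12,"z":0.08,"spin":24},{"fingers":-1,"x":-0.1,"y":-0.12,"z":0.11,"spin":32},{"fingers":-1,"x":-0.115,"y":-0.12,"z":0.139,"spin":40}]'
python3 - <<'E'
from h import *
p,d=cams.camera("top");cv2.imwrite("pics/crop3.png",cv2.resize(p[110:290,210:430,::-1],None,fx=3,fy=3))
plan([(*arc(128),.17,-120),(*arc(128),.049,-120)])
E
```

```text
time_s: 6.15
ee_pos: [0.458, -0.2264, 0.1688]
eef_rot: [-1.57, -0.0, -1.44]
force: [0.1, -0.8, 0.4]
grip_width: 0.0005
from [ 0.459 -0.223  0.169] -83.2 t 6.2
x 0.006 y -0.001 z -0.002 spin 36.8
x 0.006 y 0.120 z -0.002 spin 36.8
```

View pics/crop3.png

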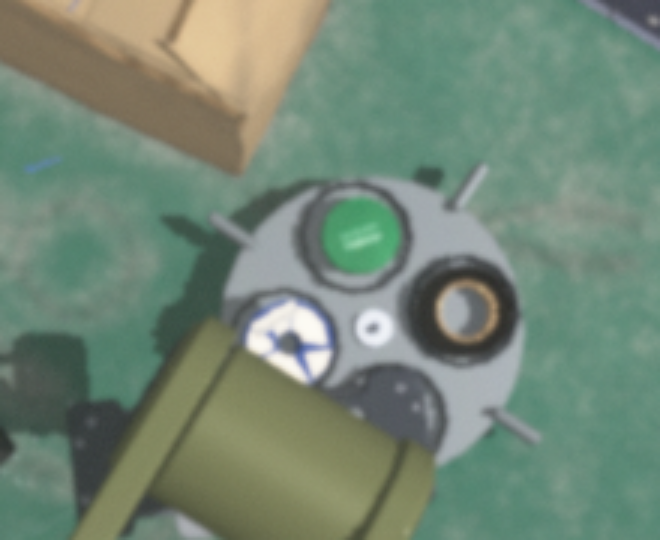

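The disc has turned about 70°. The visible paddle tips are at full-image (281,182), (372,166) and (390,256), and the reel top is near (306.5,223.5). All four items are still seated in their holders.

```bash
python3 - <<'E'
from h import *
for u,v,z in[(281,182.3,.048),(371.7,166,.048),(390,255.7,.048),(306.5,223.5,.085)]:
    q=ray("top",u,v,z);print(q.round(4),round(ang(q,C),1),np.hypot(*(q[:2]-C)).round(4))
E
python3 -m handwheel '[{"fingers":-1,"x":0.006,"y":0,"z":-0.002,"spin":8},{"fingers":-1,"x":0.006,"y":0,"z":-0.002,"spin":16},{"fingers":-1,"x":0.006,"y":0,"z":-0.002,"spin":24},{"fingers":-1,"x":0.006,"y":0,"z":-0.002,"spin":32},{"fingers":-1,"x":0.006,"y":0.02,"z":-0.002,"spin":37},{"fingers":-1,"x":0.006,"y":0.045,"z":-0.002,"spin":37},{"fingers":-1,"x":0.006,"y":0.07,"z":-0.002,"spin":37},{"fingers":-1,"x":0.006,"y":0.07,"z":-0.002,"spin":37},{"fingers":-1,"x":0.006,"y":0.07,"z":-0.002,"spin":37},{"fingers":-1,"x":0.006,"y":0.07,"z":-0.002,"spin":37}]'
python3 - <<'E'
from h import *
p=get_obs()["ee_pos"];print("finger",ang(p,C)%360,np.hypot(*(p[:2]-C)))
plan([(*arc(128),.049,-130)])
E
```

```text
[ 0.5999 -0.2153  0.048 ] 57.0 0.1272
[ 0.6367 -0.3922  0.048 ] -33.5 0.1271
[ 0.4624 -0.4302  0.048 ] -122.3 0.128
[ 0.52   -0.2633  0.085 ] 100.4 0.0597
time_s: 7.2
ee_pos: [0.4582, -0.2347, 0.1]
eef_rot: [-1.569, -0.0, -2.079]
force: [-0.4, -0.1, -0.0]
grip_width: 0.0002
finger 129.71113771806517 0.11345976179007801
from [ 0.458 -0.235  0.1  ] -119.1 t 7.2
x -0.005 y 0.051 z -0.003 spin 10.9
```

```bash
python3 -m handwheel '[{"fingers":-1,"x":-0.004,"y":0,"z":-0.004,"spin":2},{"fingers":-1,"x":-0.004,"y":0.01,"z":-0.004,"spin":4},{"fingers":-1,"x":-0.004,"y":0.02,"z":-0.004,"spin":6},{"fingers":-1,"x":-0.004,"y":0.03,"z":-0.004,"spin":8},{"fingers":-1,"x":-0.004,"y":0.04,"z":-0.004,"spin":10},{"fingers":-1,"x":-0.004,"y":0.05,"z":-0.004,"spin":10},{"fingers":-1,"x":-0.004,"y":0.05,"z":-0.004,"spin":10},{"fingers":-1,"x":-0.004,"y":0.05,"z":-0.004,"spin":10},{"fingers":-1,"x":-0.004,"y":0.05,"z":-0.004,"spin":10},{"fingers":-1,"x":-0.004,"y":0.05,"z":-0.004,"spin":10}]'
python3 - <<'E'
from h import *
p=get_obs()["ee_pos"];print("finger",ang(p,C)%360,np.hypot(*(p[:2]-C)))
plan([(*arc(t),.049,t-267) for t in (132,137,142,147,152,157,161,165,168,170)])
E
```

```text
time_s: 8.2
ee_pos: [0.4566, -0.2291, 0.049]
eef_rot: [-1.57, 0.0, -2.253]
force: [0.7, -0.5, -0.1]
grip_width: 0.0005
finger 128.57558466443803 0.11883265975303216
from [ 0.457 -0.229  0.049] -129.1 t 8.2
x 0.007 y 0.000 z -0.000 spin 5.9
x 0.017 y 0.000 z -0.002 spin 0.9
x 0.028 y 0.000 z -0.002 spin -4.1
x 0.038 y 0.000 z -0.001 spin -9.1
x 0.048 y 0.000 z 0.000 spin -14.1
x 0.058 y 0.000 z 0.003 spin -19.1
x 0.066 y 0.000 z 0.005 spin -23.1
x 0.074 y 0.000 z 0.008 spin -27.1
x 0.079 y 0.000 z 0.011 spin -30.1
x 0.083 y 0.000 z 0.013 spin -32.1
```

```bash
python3 -m handwheel '[{"fingers":-1,"x":0.007,"y":0,"z":0,"spin":3},{"fingers":-1,"x":0.017,"y":0,"z":-0.002,"spin":0},{"fingers":-1,"x":0.028,"y":0,"z":-0.002,"spin":-4},{"fingers":-1,"x":0.038,"y":0,"z":-0.001,"spin":-9},{"fingers":-1,"x":0.048,"y":0,"z":0,"spin":-14},{"fingers":-1,"x":0.058,"y":0,"z":0.003,"spin":-19},{"fingers":-1,"x":0.066,"y":0,"z":0.005,"spin":-23},{"fingers":-1,"x":0.074,"y":0,"z":0.008,"spin":-27},{"fingers":-1,"x":0.079,"y":0,"z":0.011,"spin":-30},{"fingers":-1,"x":0.083,"y":0,"z":0.013,"spin":-32}]'
python3 - <<'E'
from h import *
p,d=cams.camera("top");cv2.imwrite("pics/crop4.png",cv2.resize(p[110:290,210:430,::-1],None,fx=3,fy=3))
q=get_obs()["ee_pos"];print("finger",ang(q,C)%360,np.hypot(*(q[:2]-C)))
plan([(*arc(t),.049,t-267) for t in (172,173,174,175,176)])
E
```

```text
time_s: 9.2
ee_pos: [0.4141, -0.3018, 0.0487]
eef_rot: [-1.571, 0.0, -1.692]
force: [-0.4, 1.7, 0.2]
grip_width: 0.0006
finger 170.4217214437607 0.11829210370984683
from [ 0.414 -0.302  0.049] -96.9 t 9.25
x 0.003 y -0.000 z 0.000 spin -1.9
x 0.005 y -0.000 z 0.000 spin -2.9
x 0.007 y -0.000 z 0.000 spin -3.9
x 0.009 y -0.000 z 0.000 spin -4.9
x 0.011 y -0.000 z 0.000 spin -5.9
```

View pics/crop4.png

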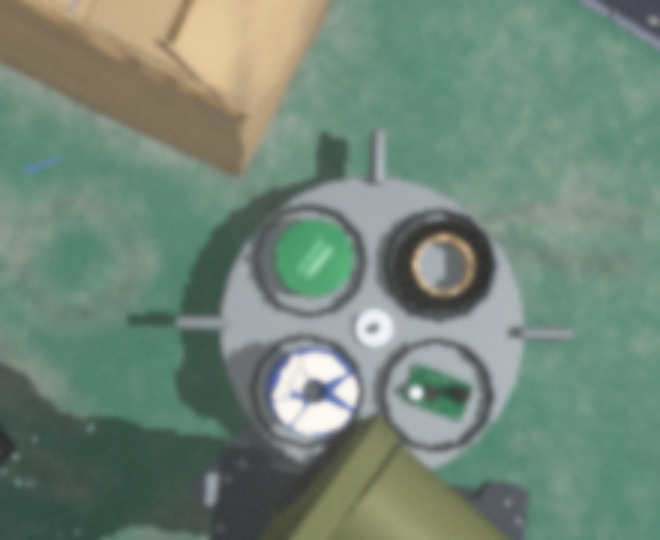

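The left, top and right paddle tips are at full-image (269,217), (336,154) and (401,221). The reel top is at about (314.7,240.3).

```bash
python3 - <<'E'
from h import *
for u,v,z in[(269,217.3,.048),(335.9,153.7,.048),(401,221.2,.048),(314.6,240.3,.085),(311.8,240,.046)]:
    q=ray("top",u,v,z);print(q.round(4),round(ang(q,C),1),np.hypot(*(q[:2]-C)).round(4))
E
```

```text
[ 0.5314 -0.1936  0.048 ] 89.7 0.1284
[ 0.6589 -0.3214  0.048 ] 0.3 0.1282
[ 0.5299 -0.4512  0.048 ] -90.4 0.1292
[ 0.489 -0.279  0.085] 134.1 0.0599
[ 0.4894 -0.2776  0.046 ] 132.9 0.0606
```

The disc holder is at 134.8°, the reel at 134.1° and the front at 138.1°. One more push of 3.8°, about 8 mm, then back off and lift.

```bash
python3 -m handwheel '[{"fingers":-1,"x":0.002,"y":0,"z":0,"spin":-1},{"fingers":-1,"x":0.004,"y":0,"z":0,"spin":-2},{"fingers":-1,"x":0.006,"y":0,"z":0,"spin":-3},{"fingers":-1,"x":0.008,"y":0,"z":0,"spin":-4},{"fingers":-1,"x":0.008,"y":0,"z":0,"spin":-4},{"fingers":-1,"x":0.003,"y":0,"z":-0.001,"spin":-3},{"fingers":-1,"x":-0.006,"y":0,"z":-0.003,"spin":-2},{"fingers":-1,"x":-0.012,"y":-0.02,"z":-0.003,"spin":0},{"fingers":-1,"x":-0.012,"y":-0.06,"z":-0.003,"spin":0},{"fingers":-1,"x":-0.012,"y":-0.1,"z":-0.003,"spin":0}]'
python3 - <<'E'
from h import *
plan([(.36,0.02,.2,-97)])
E
```

```text
time_s: 10.25
ee_pos: [0.4123, -0.2885, 0.1493]
eef_rot: [-1.572, 0.001, -1.695]
force: [0.7, -0.7, 0.9]
grip_width: 0.0005
from [ 0.412 -0.289  0.149] -97.1 t 10.25
x -0.300 y -0.051 z -0.090 spin -0.1
```

```bash
python3 -m handwheel '[{"fingers":-1,"x":0,"y":-0.03,"z":0,"spin":0},{"fingers":-1,"x":-0.03,"y":-0.05,"z":-0.01,"spin":0},{"fingers":-1,"x":-0.06,"y":-0.05,"z":-0.02,"spin":0},{"fingers":-1,"x":-0.1,"y":-0.05,"z":-0.03,"spin":0},{"fingers":-1,"x":-0.14,"y":-0.05,"z":-0.045,"spin":0},{"fingers":-1,"x":-0.18,"y":-0.05,"z":-0.06,"spin":0},{"fingers":-1,"x":-0.22,"y":-0.05,"z":-0.07,"spin":0},{"fingers":-1,"x":-0.26,"y":-0.05,"z":-0.08,"spin":0},{"fingers":-1,"x":-0.29,"y":-0.05,"z":-0.09,"spin":0},{"fingers":-1,"x":-0.3,"y":-0.05,"z":-0.09,"spin":0}]'
python3 - <<'E'
from h import *
p,d=cams.camera("top");cv2.imwrite("pics/crop5.png",cv2.resize(p[140:290,230:430,::-1],None,fx=4,fy=4,interpolation=2))
E
```

```text
time_s: 11.25
ee_pos: [0.3594, 0.0217, 0.1985]
eef_rot: [-1.57, 0.0, -1.693]
force: [0.7, 0.1, -0.2]
grip_width: 0.0001
```

View pics/crop5.png

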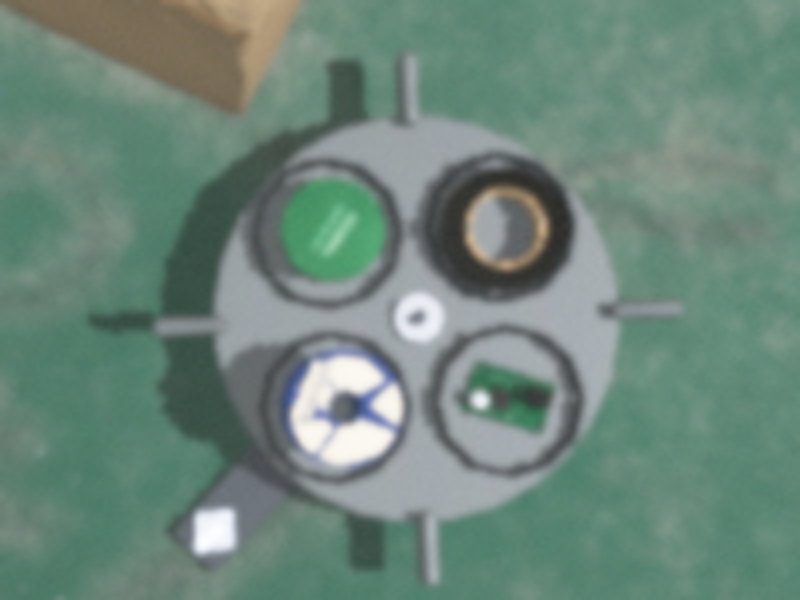

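The hand is clear of the organizer. The paddle tips are at full-image (268.7,221.7), (332,153.8), (400.8,217.2) and (337.7,285.7). The reel top is at (316.2,242), its holder at (313.5,241.7) and the mark at (283.4,272.6).

```bash
python3 - <<'E'
from h import *
for n,u,v,z in[("L",268.7,221.7,.048),("T",332,153.8,.048),("R",400.8,217.2,.048),("B",337.7,285.7,.048),("reel",316.2,242,.085),("hold",313.5,241.7,.046),("mark",283.4,272.6,.009)]:
    q=ray("top",u,v,z);print(n,q.round(4),round(ang(q,C),1),np.hypot(*(q[:2]-C)).round(4))
# reel from the depth and from the side camera
for n in("top","side"):
    p,d=cams.camera(n);W=cloud(n,d);r=np.hypot(W[...,0]-C[0],W[...,1]-C[1])
    m=(r<.1)&(W[...,2]>.079)&(W[...,2]<.095)&(d>0);x,y=W[m][:,:2].T
    e,_=cv2.minEnclosingCircle(W[m][:,:2].astype(np.float32)*1000);e=np.array(e)/1000
    print(n,m.sum(),"mean",ang((x.mean(),y.mean()),C),"circle",e,ang(e,C),W[m][:,2].mean())
    w=(p.min(2)>185)&(W[...,2]<.02)&(r>.11)&(r<.17)&(d>0);q=W[w].mean(0);print(" mark",w.sum(),q,ang(q,C))
E
```

```text
L [ 0.5229 -0.1932  0.048 ] 93.5 0.129
T [ 0.6585 -0.3138  0.048 ] 3.7 0.1281
R [ 0.5377 -0.4507  0.048 ] -86.9 0.1289
B [ 0.4025 -0.3291  0.048 ] -176.8 0.1284
reel [ 0.4859 -0.2821  0.085 ] 138.3 0.06
hold [ 0.4862 -0.2809  0.046 ] 137.3 0.0605
mark [ 0.4232 -0.2255  0.009 ] 138.1 0.1445
top 608 mean 137.54574242244672 circle [ 0.48638791 -0.28141916] 137.5166685492902 0.08500952323306138
 mark 95 [ 0.42374984 -0.22538     0.00969725] 137.90497938613257
side 288 mean 135.65228068839733 circle [ 0.48580368 -0.27833911] 135.79926170640192 0.08258769586041009
 mark 63 [ 0.42184217 -0.22412525  0.00703479] 138.04109214941508
```

```bash
python3 -c "
from station import workorder
workorder.hand_in()"
```

```text
the job is handed in; nothing more can be done
```

I turned the organizer about +107° counter-clockwise with closed fingertips on the robot's side and handed the job in, and the reel lines up with the pointer. It took two paddle pushes of about 70° and 33°, plus a final 4° correction, with readings of about 1.5 N during contact. The hand was then backed off, lifted and taken well clear. Simulated time was about 11 s of the 72 s allowed.

- **Alignment, top camera:** the reel is at 137.5–138.3° and 60 mm from the axis. The pointer is at 137.9–138.1°, so they agree within about 0.5° (under 1 mm). The paddle tips put the reel's holder at about 138.4°, and its wall ring read 137.3°.
- **Disagreement:** a rougher side-camera depth estimate put the reel at 135.7°, about 2.3 mm from the front line. That is about the size of the calibration error, so I trusted the top view and made no further move.
- **Other items:** in the last picture everything on the disc was still seated in its holder. I did not check the brush, bottle and adapter again, but the arm's path stayed clear of them and no unexpected forces showed.

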